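# Build the test-sieve stack

### The arm

A 6-joint arm with a two-finger parallel gripper is mounted at the origin on the work surface. World frame = base frame: x ahead of the robot, y to its left, z up, the work surface at z = 0. Lengths are in m, angles in rad, forces in N, time in s.
With the tool pointing down it reaches from about 0.325 to 0.925 m from the base axis. Payload 3.1 kg.
Tool frame: the origin (TCP) lies at the very end of the fingers, on their centre line; the grasp point (between the pads) lies 19 mm behind it (tcp_to_grasp is the distance from the TCP to the grasp point, in m); z points along the fingers, y is the line along which they close (so a half turn about z gives the same grasp; the last joint's range is limited). The gripper opens to 85 mm and grips with 20 to 120 N. Pads are 22 mm wide; open, the fingers measure 114 mm over their backs; the gripper's body (76 mm by 85 mm) begins 54 mm behind the grasp point. The pads swing forward as they close: fully open they stand 13 mm farther back than shut.
Start: joints at [-1.234, 0.217, 1.613, -0, 1.311, -0.112], TCP at [0.271, -0.563, 0.231] pointing down, gripper open.
Joint ranges: [-2.75, 2.75], [-0.78, 2.1], [0.31, 2.55], [-1.13, 4.27], [0.13, 2.63], [-2.58, 2.58]. Speed limits (rad/s): [2.79, 2.79, 3.14, 3.14, 3.14, 3.14].

### API

Orientations are given as a unit quaternion [x, y, z, w].
In Python, from workcell import observe, capture, camera_info, finish_job, silhouettes, tcp_to_grasp gives the robot as it stands.
- The arm moves only by the tool drive_tool, never from a script. Its argument "moves" is a list of rows, each an object with "dp": the shift along the tool's x, y, z in cm, a list of three; "twist": the turn, a rotation vector about the tool's x, y, z in degrees, a list of three; "fingers": the closure, from -1 (fully open) to 1 (shut), so that 0 is half open. In form: [{"dp": [dx, dy, dz], "twist": [rx, ry, rz], "fingers": fingers}, ...]. A call has 1 to 20 rows; each row shifts and turns the commanded pose from where the row before left it, along the tool's axes as they then stand; what a row does not reach is not made up. A row lasts 1/10 s, in which the tool goes at most 50 mm and 8.59 degrees, less where a joint would pass 70% of its speed; a pose out of reach is approached as far as the arm can. A call is refused whole if a number of a shift passes 5 or a number of a turn 8.59, either way. A call with a gripper value outside its range is refused whole. The fingers move at their own pace and stop on an object; "force" is the grip in N (left out, the last holds). Time passes only in rows, so rows that do not move let the fingers close. It gives the time, the measured TCP pose, the force, the opening and the grip force at its end, in the units of the state.
- observe(): the state, without advancing time (a new reading comes with each control period).
- capture(name): name is "side" or "top"; returns the picture (420x560x3 uint8, red, green, blue); there is no depth.
- camera_info(name): a dict with "fx", "fy", "cx", "cy" (pixels), "xyz" and "rotation" of the camera in the world. Camera axes: x right, y down, z forward; pixel columns grow to the right and rows downward; lengths in m; the calibration is good to about 2 mm. A picture is of the moment at which its call begins. camera_info takes no time and is no camera call.
- finish_job(): hands the job in; it is judged then, once.
Trained networks look in the newest picture that a camera, given by its name, has taken for a name from the list of things; names that differ only in an ending like _2 or _b are one class to them, and where a whole thing is asked for, a point or a joint stands for the part that bears it (a point fixed in the world has none). Each returns a list of dicts, best first, with "score" (0 to 1); they miss things now and then, are a little off and sometimes report something else, mostly with a low value. They report only what shows in the picture. A call takes as long as a camera call.
- silhouettes(camera, label): "mask" (420x560 bool, what is visible of it) and "box" ([centre column, centre row, width, height] in pixels, round what is visible of it).
The state is a dict: "clock": time; "joint_positions": joint angles; "joint_vel": joint speeds; "joint_efforts": joint torques, N m; "position": TCP position; "eef_rot": TCP orientation; "force": force on the tool from outside, world axes, zero at the start; "torque": the same for the moment, N m; "opening": finger opening in m; "grasp_force": force on a finger pad.
Only numpy, scipy, OpenCV 4.12 (cv2) and the standard library are available. Lean on these libraries where they do the work, as an engineer would, in place of code of your own. Each camera call takes 0.05 s, during which the arm holds its last target. There are 200 camera calls.

### The job

On the small grey shaker stand, build the sieve stack from the bottom up, one piece at a time: first the plain steel pan, on it the red sieve, on that the blue sieve, and last the lid, each fully seated and level in the piece below. Set every piece down gently, do not drop it, and let go of everything. Leave the yellow sieve, the green glass beaker, the amber jar and the brass weight standing where they are.

Things in the scene. Friction and masses are not known exactly. Their poses are not given: they have to be found in the camera images.
- stand: Grey shaker stand, fixed: square block 110 x 110 mm, its flat top 25 above the table, on it a round black ring of outer diameter 58, inner diameter 54, whose rim is 37 above the table (cavity 12 deep). Origin on the table under the ring's axis, z up. The foot of the pan drops into the ring.
- pan: Plain steel catch pan, bare steel inside and out, no mesh. mm: Foot 0-8 high (diameter 40 at the bottom tapering to 50), cup 8-40 high, diameter 58, wall 2, open top 54 wide, floor at 12. Origin: centre of underside, z up. Upright, 0.1 kg. Foot drops into the open top below, self-centring, until the cup rests on that rim: origin then 29 above the stand's origin.
- sieve_red: Sieve with a red cup and fine dark wire mesh floor. mm: Foot 0-8 high (diameter 40 at the bottom tapering to 50), cup 8-40 high, diameter 58, wall 2, open top 54 wide, floor at 12. Origin: centre of underside, z up. Upright, 0.1 kg. Foot drops into the open top below, self-centring, until the cup rests on that rim: origin then 32 above the pan's.
- sieve_blue: Sieve with a blue cup and coarse dark wire mesh floor. mm: Foot 0-8 high (diameter 40 at the bottom tapering to 50), cup 8-40 high, diameter 58, wall 2, open top 54 wide, floor at 12. Origin: centre of underside, z up. Upright, 0.1 kg. Foot drops into the open top below, self-centring, until the cup rests on that rim: origin then 32 above the red sieve's.
- lid: Lid: aluminium disc with a black upright knob. In mm: the same tapered foot below (0 to 8), disc of diameter 58 from 8 to 14, knob of diameter 20 from 14 to 44, by which it is taken. Origin at the centre of the underside of the foot, z up. Seated, its origin is 32 above the origin of the blue sieve. Stands upright at the start. About 0.1 kg.
- sieve_yellow: Spare sieve with a yellow cup and mesh, 58 mm in diameter and 40 mm high, not needed: stays where it is. Origin at the centre of its underside.
- beaker: Green glass beaker, open at the top, 64 mm across the rim, 80 mm high, loose; stays where it is. Origin at the centre of its underside.
- jar: Amber glass jar with a white cap, 52 mm in diameter, 75 mm high, loose; stays where it is. Origin at the centre of its underside.
- weight: Brass calibration weight with a knob, 36 mm in diameter, 54 mm high, loose; stays where it is. Origin at the centre of its underside.

How it is judged:
By the outcome, as a careful person would: the job done as asked, in the order asked, and still so for the second after the job is handed in, with the robot touching nothing.
It also fails if it takes over 112 s, if anything falls off the work surface, if the arm or the gripper's body presses on something with over 40 N, if the wrist force passes 120 N, or if a joint passes its speed limit or range.

## Working session

There is one attempt and no reset: what is moved stays moved. The work goes in short steps, Python scripts to look and compute and a tool call to move; the robot and the scene stay as the last step left them, time stands still between calls to the robot, and variables do not carry over. Pictures are saved under pics/ and viewed, at most 14 in all, crops included, and the job is handed in when it is done.

Besides the shell and the picture viewer there is one more tool, called by a JSON object that holds its "op" and its "data". drive_tool: Moves the arm, as the interface text tells. Its arguments: {"type":"object","properties":{"moves":{"type":"array","items":{"type":"object","properties":{"dp":{"type":"array","items":{"type":"number"}},"twist":{"type":"array","items":{"type":"number"}},"fingers":{"type":"number"}}}},"force":{"type":"number"}},"required":["moves"]}

```bash
mkdir -p pics; cat > h.py <<'E'
import numpy as np,cv2
from workcell import *
def save(c,n):
    im=capture(c); cv2.imwrite(f'pics/{n}.png',im[:,:,::-1].copy()); return im
def ray(c,u,v,z):
    i=camera_info(c); R=np.array(i['rotation'])
    if R.shape!=(3,3):
        from scipy.spatial.transform import Rotation as Q; R=Q.from_quat(R).as_matrix()
    d=R@np.array([(u-i['cx'])/i['fx'],(v-i['cy'])/i['fy'],1]); o=np.array(i['xyz']); return o+d*(z-o[2])/d[2]
def proj(c,P):
    i=camera_info(c); R=np.array(i['rotation'])
    if R.shape!=(3,3):
        from scipy.spatial.transform import Rotation as Q; R=Q.from_quat(R).as_matrix()
    p=R.T@(np.array(P)-np.array(i['xyz'])); return np.array([i['fx']*p[0]/p[2]+i['cx'],i['fy']*p[1]/p[2]+i['cy']])
E
python3 - <<'E'
from h import *
a=save('top','t0');b=save('side','s0')
for c in('top','side'):print(camera_info(c))
for n in['stand','pan','sieve_red','sieve_blue','lid','sieve_yellow','beaker','jar','weight']:
    for c in('top','side'):
        print(n,c,[(round(r['score'],2),np.round(r['box']).astype(int).tolist()) for r in silhouettes(c,n)[:3]])
print(observe(),tcp_to_grasp)
E
```

```text
{'fx': 541.7578753908399, 'fy': 541.7578753908399, 'cx': 277.613506711388, 'cy': 205.16475396244613, 'xyz': array([ 0.2723046 , -0.01189631,  1.62281006]), 'rotation': array([-0.69479616,  0.71497359, -0.04836821,  0.06108663])}
{'fx': 452.2216053606641, 'fy': 452.2216053606641, 'cx': 281.2051778892458, 'cy': 211.0292911208458, 'xyz': array([0.46765578, 0.91516871, 0.76068517]), 'rotation': array([-0.02805383,  0.89897371, -0.43701702,  0.00868119])}
stand top [(0.63, [283, 167, 47, 45])]
stand side [(0.97, [234, 220, 56, 42])]
pan top [(0.9, [389, 247, 21, 21])]
pan side [(0.88, [328, 158, 20, 18])]
sieve_red top [(0.87, [350, 167, 20, 18])]
sieve_red side [(0.61, [244, 171, 23, 21])]
sieve_blue top [(0.93, [426, 197, 24, 22]), (0.42, [185, 258, 19, 14]), (0.35, [140, 221, 17, 12])]
sieve_blue side [(0.5, [285, 138, 15, 20])]
lid top [(0.73, [186, 256, 15, 16])]
lid side [(0.78, [337, 312, 28, 25])]
sieve_yellow top [(0.88, [208, 169, 17, 17]), (0.28, [350, 166, 21, 21])]
sieve_yellow side [(0.74, [280, 364, 20, 30]), (0.63, [220, 277, 22, 28]), (0.52, [234, 219, 54, 35])]
beaker to
[... 270 characters left out ...]
'joint_positions': array([-1.23416654e+00,  2.16905903e-01,  1.61340098e+00,  1.70586497e-06,
        1.31130428e+00, -1.12169028e-01]), 'joint_vel': array([ 0.00114022,  0.00165248, -0.00030771, -0.00052267,  0.00143228,
       -0.00140571]), 'joint_efforts': array([-1.63148738e-04, -3.96892512e+01, -3.04264498e+01, -2.23774291e-04,
        6.08410810e-04,  5.40987244e-06]), 'position': array([ 0.27121825, -0.56309622,  0.23129608]), 'eef_rot': array([ 9.74927976e-01,  2.22520655e-01, -2.17165862e-07, -9.28769114e-06]), 'force': array([-0.27924713, -0.50165883, -0.06947513]), 'torque': array([-0.00690877, -0.05431964,  0.05465185]), 'grasp_force': 0.0, 'opening': 0.08552324837179699} 0.0187
```

View pics/t0.png

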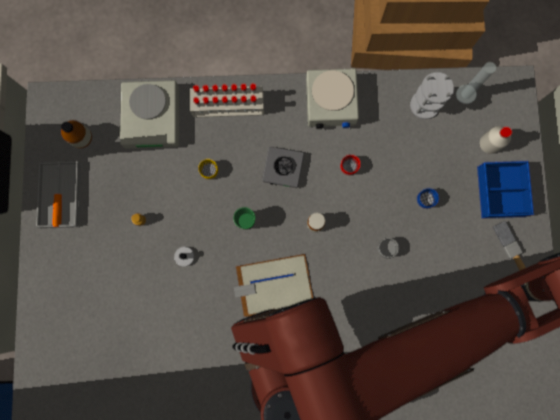

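View pics/s0.png

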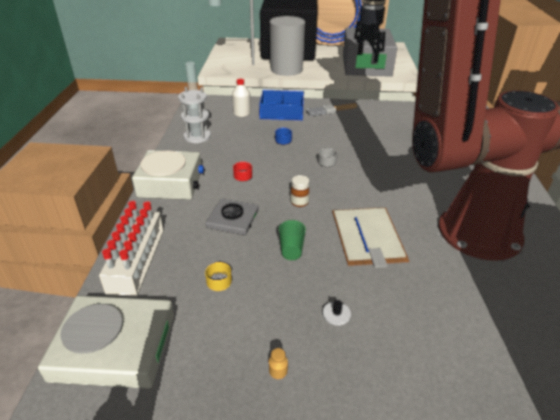

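The top view shows the pan at (390,247), red at (350,165), blue at (428,198), lid at (185,256) and stand ring at (285,166). The arm is clear of all of them.

```bash
cat >> h.py <<'E'
from scipy.optimize import least_squares
def cyl(prof):
    t=np.linspace(0,2*np.pi,40,endpoint=False)
    return np.vstack([np.c_[r*np.cos(t),r*np.sin(t),0*t+z] for r,z in prof])
S=[(.020,0),(.025,.008),(.029,.008),(.029,.04)]
M={'pan':cyl(S),'sieve_red':cyl(S),'sieve_blue':cyl(S),'sieve_yellow':cyl(S),
'lid':cyl([(.02,0),(.029,.008),(.029,.014),(.01,.014),(.01,.044)]),
'beaker':cyl([(.026,0),(.032,.08)]),'jar':cyl([(.026,0),(.026,.075)]),'weight':cyl([(.018,0),(.018,.054)])}
def hullc(c,P,cy=None):
    q=np.array([proj(c,p) for p in P],np.float32); m=cv2.moments(cv2.convexHull(q)); return np.array([m['m10']/m['m00'],m['m01']/m['m00']])
def meas(n,near,z0=0):
    out={}
    for c in near:
        best=None
        for r in silhouettes(c,n):
            m=r['mask']; h=cv2.convexHull(np.argwhere(m)[:,::-1].astype(np.int32)); mm=cv2.moments(h)
            if mm['m00']<20: continue
            ce=np.array([mm['m10']/mm['m00'],mm['m01']/mm['m00']])
            if np.hypot(*(ce-near[c]))<12: best=ce;break
        if best is not None: out[c]=best
    f=lambda p,cs=None:np.concatenate([hullc(c,M[n]+[p[0],p[1],z0])-out[c] for c in (cs or out)])
    c0=list(near)[0]; x0=ray(c0,*near[c0],.03+z0)[:2]
    s=least_squares(f,x0)
    return s.x,{c:least_squares(f,x0,args=([c],)).x.round(4) for c in out},s.fun.round(1)
E
cat > m.py <<'E'
from h import *
capture('top');capture('side')
N={'pan':((390,247),(328,158)),'sieve_red':((350,165),(243,172)),'sieve_blue':((428,198),(285,137)),'lid':((185,256),(337,312)),'beaker':((244,218),(292,240)),'jar':((317,222),(300,191)),'weight':((139,219),(279,364)),'sieve_yellow':((208,169),(219,276))}
for n,(a,b) in N.items():
    x,d,f=meas(n,{'top':a,'side':b}); print(n,x.round(4),d,f)
for c in('top','side'):
    r=silhouettes(c,'stand')[0];m=cv2.moments(cv2.convexHull(np.argwhere(r['mask'])[:,::-1].astype(np.int32)));print('stand',c,ray(c,m['m10']/m['m00'],m['m01']/m['m00'],.02).round(4),cv2.minAreaRect(np.argwhere(r['mask'])[:,::-1].astype(np.int32)))
a=capture('top')[140:195,255:315];b=capture('side')[190:245,200:270]
cv2.imwrite('pics/st.png',np.hstack([cv2.resize(a,(400,367),interpolation=2),cv2.resize(b,(400,314),interpolation=2)[:314].copy() if 0 else cv2.resize(b,(400,367),interpolation=2)])[:,:,::-1].copy())
E
python3 m.py
```

```text
Traceback (most recent call last):
  File "m.py", line 5, in <module>
    x,d,f=meas(n,{'top':a,'side':b}); print(n,x.round(4),d,f)
          ~~~~^^^^^^^^^^^^^^^^^^^^^^
  File "h.py", line 37, in meas
    s=least_squares(f,x0)
  File "h.py", line 35, in <lambda>
    f=lambda p,cs=None:np.concatenate([hullc(c,M[n]+[p[0],p[1],z0])-out[c] for c in (cs or out)])
                                       ~~~~~^^^^^^^^^^^^^^^^^^^^^^^
  File "h.py", line 24, in hullc
    q=np.array([proj(c,p) for p in P],np.float32); m=cv2.moments(cv2.convexHull(q)); return np.array([m['m10']/m['m00'],m['m01']/m['m00']])
                ~~~~^^^^^
  File "h.py", line 11, in proj
    i=camera_info(c); R=np.array(i['rotation'])
ValueError: time passes only in moves, steps and waits
```

```bash
sed -i 's/^from workcell import \*/from workcell import *\nimport workcell\n_C={c:workcell.camera_info(c) for c in ("top","side")}\ndef camera_info(c): return _C[c]/; s/least_squares(f,x0)/least_squares(f,x0,diff_step=1e-2)/; s/least_squares(f,x0,args=(\[c\],))/least_squares(f,x0,diff_step=1e-2,args=([c],))/' h.py; python3 m.py
```

```text
pan [ 0.3863 -0.3043] {'top': array([ 0.385 , -0.3051]), 'side': array([ 0.3879, -0.3009])} [-0.3 -0.4  0.5 -0.6]
sieve_red [ 0.6401 -0.2057] {'top': array([ 0.6385, -0.2065]), 'side': array([ 0.6414, -0.2036])} [-0.3 -0.5  0.5 -0.4]
sieve_blue [ 0.5303 -0.4312] {'top': array([ 0.5288, -0.4316]), 'side': array([ 0.5321, -0.4292])} [-0.2 -0.5  0.6 -0.3]
lid [0.3806 0.2985] {'top': array([0.38  , 0.2971]), 'side': array([0.381 , 0.2996])} [-0.5 -0.2  0.2 -0.4]
beaker [0.4817 0.1117] {'top': array([0.4805, 0.1106]), 'side': array([0.4825, 0.1134])} [-0.4 -0.4  0.4 -0.4]
jar [ 0.4668 -0.0954] {'top': array([ 0.4646, -0.0964]), 'side': array([ 0.4687, -0.0928])} [-0.4 -0.7  0.7 -0.5]
weight [0.4902 0.4298] {'top': array([0.4902, 0.4298])} [0. 0.]
sieve_yellow [0.6407 0.2218] {'top': array([0.6387, 0.2209]), 'side': array([0.6416, 0.2224])} [-0.3 -0.6  0.5 -0.2]
stand top [ 0.6393 -0.0048  0.02  ] ((282.75933837890625, 167.26368713378906), (36.39330291748047, 37.65631103515625), 10.784297943115234)
stand side [0.6415 0.0072 0.02  ] ((231.82432556152344, 216.55404663085938), (49.48409652709961, 32.386600494384766), 9.462321281433105)
```

View pics/st.png

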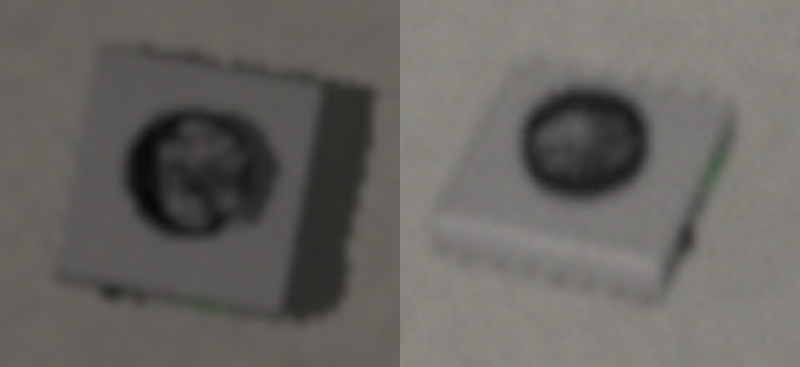

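```bash
python3 - <<'E'
from h import *
a=(191.5,173);t=((a[0]+.5)/6.667-.5+255,(a[1]+.5)/6.673-.5+140)
s=((184.5)/5.714-.5+200,142.5/6.673-.5+190)
f=lambda p:np.r_[proj('top',[*p,.037])-t,proj('side',[*p,.037])-s]
r=least_squares(f,[.64,0]);print(r.x,r.fun,ray('top',*t,.037),ray('side',*s,.037),observe()['clock'])
E
```

```text
[ 0.64184548 -0.00325198] [-1.24799891 -0.50911435  0.53384548 -1.6168802 ] [ 0.64016522 -0.00694591  0.037     ] [0.6422504  0.00359635 0.037     ] 2.3
```

{"op": "drive_tool", "data": {"moves": [{"dp": [0,0,0],"twist": [0,0,8.57],"fingers": -1},{"dp": [0,0,0],"twist": [0,0,8.57],"fingers": -1},{"dp": [0,0,0],"twist": [0,0,8.57],"fingers": -1},{"dp": [2,-4,0],"twist": [0,0,0],"fingers": -1},{"dp": [2,-4,0],"twist": [0,0,0],"fingers": -1},{"dp": [2,-4,0],"twist": [0,0,0],"fingers": -1},{"dp": [2,-4,0],"twist": [0,0,0],"fingers": -1},{"dp": [2,-4,2],"twist": [0,0,0],"fingers": -1},{"dp": [1.5,-4,3],"twist": [0,0,0],"fingers": -1},{"dp": [0,-1.9,3],"twist": [0,0,0],"fingers": -1},{"dp": [0,0,0],"twist": [0,0,0],"fingers": -1},{"dp": [0,0,0],"twist": [0,0,0],"fingers": -1}], "force": 30}}

```text
clock: 3.5
position: [0.3855, -0.3061, 0.1528]
eef_rot: [1.0, 0.0, -0.0, 0.0]
force: [-0.0, -0.4, 0.2]
opening: 0.0856
grasp_force: 0.0
```

{"op": "drive_tool", "data": {"moves": [{"dp": [0.08,-0.18,4],"twist": [0,0,0],"fingers": -1},{"dp": [0,0,4],"twist": [0,0,0],"fingers": -1},{"dp": [0,0,4],"twist": [0,0,0],"fingers": -1},{"dp": [0,0,1.8],"twist": [0,0,0],"fingers": -1},{"dp": [0,0,1],"twist": [0,0,0],"fingers": -1},{"dp": [0,0,0],"twist": [0,0,0],"fingers": -1},{"dp": [0,0,0],"twist": [0,0,0],"fingers": -1}]}}

```text
clock: 4.2
position: [0.3878, -0.3063, 0.0064]
eef_rot: [1.0, -0.0, 0.001, 0.001]
force: [-0.1, -0.3, 0.5]
opening: 0.0856
grasp_force: 0.0
```

```bash
python3 - <<'E'
from h import *
a=capture('top')[140:195,255:315];b=capture('side')[190:245,200:260]
o=[]
for c,g in(('top',(255,140)),('side',(200,190))):
    im=np.mean([capture(c).astype(float) for _ in range(4)],0)[g[1]:g[1]+50,g[0]:g[0]+60]
    im=np.clip(im*1.6,0,255).astype(np.uint8)
    im=cv2.resize(im,(480,400),interpolation=cv2.INTER_CUBIC)
    for yy,col in((-.0032,(255,0,0)),):
        for r,z in((.029,.037),(.029,.025)):
            t=np.linspace(0,6.283,60);q=np.array([(proj(c,[.6415+r*np.cos(k),yy+r*np.sin(k),z])-g+.5)*8-.5 for k in t])
            cv2.polylines(im,[q.astype(np.int32)],True,col,1)
    o.append(im[:,:400])
cv2.imwrite('pics/st2.png',np.hstack(o)[:,:,::-1].copy())
print(observe()['position'],observe()['clock'])
E
```

```text
[ 0.38643651 -0.30397676  0.00476877] 4.7
```

View pics/st2.png

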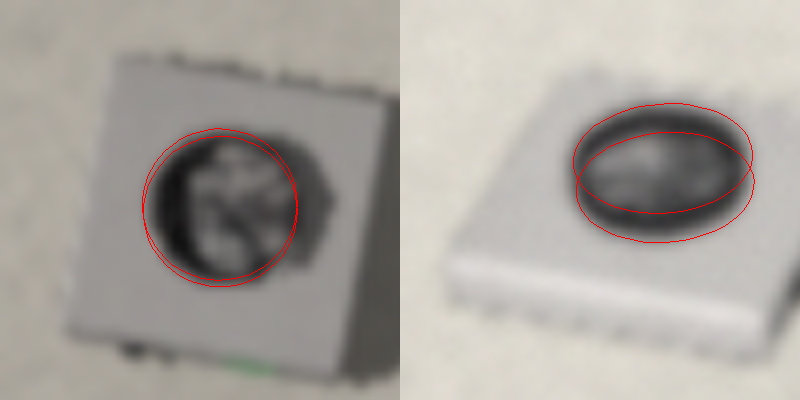

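The ring model drawn at (0.6415, -0.0035) matches both views, with the ring at about (226,208) in the top crop and (662,172) in the side crop. Now I'll close on the pan.

{"op": "drive_tool", "data": {"moves": [{"dp": [0,0,0],"twist": [0,0,0],"fingers": 1},{"dp": [0,0,0],"twist": [0,0,0],"fingers": 1},{"dp": [0,0,0],"twist": [0,0,0],"fingers": 1},{"dp": [0,0,0],"twist": [0,0,0],"fingers": 1},{"dp": [0,0,0],"twist": [0,0,0],"fingers": 1},{"dp": [0,0,0],"twist": [0,0,0],"fingers": 1},{"dp": [0,0,0],"twist": [0,0,0],"fingers": 1},{"dp": [0,0,0],"twist": [0,0,0],"fingers": 1}], "force": 30}}

```text
clock: 5.5
position: [0.3865, -0.3043, 0.0049]
eef_rot: [1.0, 0.0, 0.0, 0.0]
force: [-1.1, 0.1, 5.1]
opening: 0.0578
grasp_force: 32.3
```

{"op": "drive_tool", "data": {"moves": [{"dp": [0,0,-1],"twist": [0,0,0],"fingers": 1},{"dp": [0,0,-3],"twist": [0,0,0],"fingers": 1},{"dp": [0,0,-4],"twist": [0,0,0],"fingers": 1},{"dp": [0,0,-4],"twist": [0,0,0],"fingers": 1},{"dp": [2,-2,-2],"twist": [0,0,0],"fingers": 1},{"dp": [3,-3.5,0],"twist": [0,0,0],"fingers": 1},{"dp": [3,-3.5,0],"twist": [0,0,0],"fingers": 1},{"dp": [3,-3.5,0],"twist": [0,0,0],"fingers": 1},{"dp": [3,-3.5,0],"twist": [0,0,0],"fingers": 1},{"dp": [3,-3.5,0],"twist": [0,0,0],"fingers": 1},{"dp": [3,-3.5,0],"twist": [0,0,0],"fingers": 1},{"dp": [3,-3.5,0],"twist": [0,0,0],"fingers": 1},{"dp": [2.5,-2.5,2],"twist": [0,0,0],"fingers": 1},{"dp": [0,-1,3],"twist": [0,0,0],"fingers": 1},{"dp": [0,0,2.5],"twist": [0,0,0],"fingers": 1},{"dp": [0,0,0],"twist": [0,0,0],"fingers": 1},{"dp": [0,0,0],"twist": [0,0,0],"fingers": 1}]}}

```text
clock: 7.2
position: [0.6403, -0.0038, 0.0688]
eef_rot: [1.0, 0.0, -0.001, -0.0]
force: [0.6, -0.1, -0.9]
opening: 0.0576
grasp_force: 32.8
```

```bash
cat > look.py <<'E'
# overlay piece model at current grasp pose: python look.py name zoff file
import sys
from h import *
n,zo,f=sys.argv[1],float(sys.argv[2]),sys.argv[3]
o=observe();p=o['position'];print(p.round(4),o['force'].round(1),o['opening'],o['clock'])
im0=capture('side');z=p[2]-zo
uv=proj('side',[p[0],p[1],z+.02]).astype(int);g=np.clip(uv-[40,30],0,[480,340]);s=8
im=cv2.resize(np.clip(im0[g[1]:g[1]+70,g[0]:g[0]+80]*1.4,0,255).astype(np.uint8),(640,560),interpolation=2)
def circ(x,y,r,zz,col):
    q=np.array([(proj('side',[x+r*np.cos(k),y+r*np.sin(k),zz])-g+.5)*s-.5 for k in np.linspace(0,6.283,60)])
    cv2.polylines(im,[q.astype(np.int32)],True,col,1)
for r,h in((.02,0),(.029,.008),(.029,.04)): circ(p[0],p[1],r,z+h,(255,0,0))
circ(.6415,-.004,.029,.037,(0,255,0))
cv2.imwrite('pics/'+f+'.png',im[:,:,::-1].copy())
E
python3 look.py pan .005 g1
```

```text
[ 0.6403 -0.0038  0.0688] [ 0.6 -0.1 -0.9] 0.05758239681685432 7.2
```

View pics/g1.png

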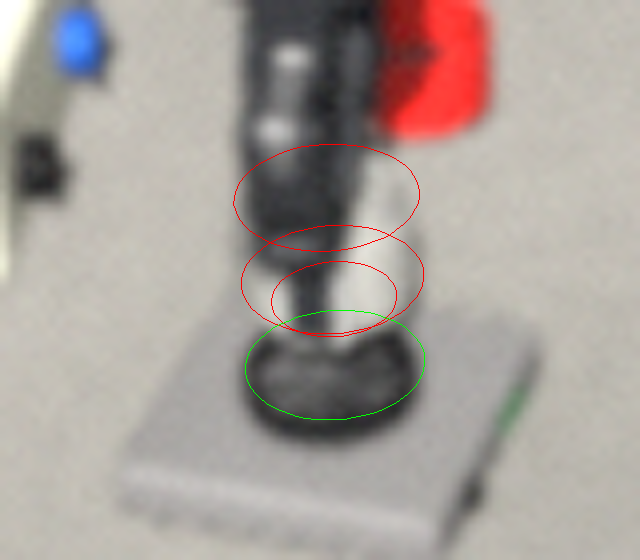

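The pan is held upright, its right edge at column 418 against 420 for the model, and it hangs over the ring at (330,370). Lowering now.

{"op": "drive_tool", "data": {"moves": [{"dp": [0.15,0,1],"twist": [0,0,0],"fingers": 1},{"dp": [0,0,0.8],"twist": [0,0,0],"fingers": 1},{"dp": [0,0,0.6],"twist": [0,0,0],"fingers": 1},{"dp": [0,0,0.4],"twist": [0,0,0],"fingers": 1},{"dp": [0,0,0.3],"twist": [0,0,0],"fingers": 1},{"dp": [0,0,0.2],"twist": [0,0,0],"fingers": 1},{"dp": [0,0,0.1],"twist": [0,0,0],"fingers": 1},{"dp": [0,0,0],"twist": [0,0,0],"fingers": 1},{"dp": [0,0,0],"twist": [0,0,0],"fingers": 1}]}}

```text
clock: 8.15
position: [0.6431, -0.0039, 0.0358]
eef_rot: [1.0, 0.0, 0.0, 0.0]
force: [0.0, 0.6, -0.6]
opening: 0.0582
grasp_force: 32.8
```

{"op": "drive_tool", "data": {"moves": [{"dp": [0,0,0.1],"twist": [0,0,0],"fingers": 1},{"dp": [0,0,0.1],"twist": [0,0,0],"fingers": 1},{"dp": [0,0,0],"twist": [0,0,0],"fingers": 1},{"dp": [0,0,0],"twist": [0,0,0],"fingers": 1}]}}

```text
clock: 8.55
position: [0.6431, -0.0043, 0.034]
eef_rot: [1.0, 0.0, 0.0, 0.0]
force: [-0.7, -1.4, 2.5]
opening: 0.0574
grasp_force: 33.0
```

{"op": "drive_tool", "data": {"moves": [{"dp": [0,0,0.05],"twist": [0,0,0],"fingers": 1},{"dp": [0,0,0],"twist": [0,0,0],"fingers": 1},{"dp": [0,0,0],"twist": [0,0,0],"fingers": 1}]}}

```text
clock: 8.85
position: [0.6431, -0.0042, 0.034]
eef_rot: [1.0, 0.0, 0.0, 0.0]
force: [-2.2, -1.5, 4.8]
opening: 0.0581
grasp_force: 33.3
```

{"op": "drive_tool", "data": {"moves": [{"dp": [0,0,0],"twist": [0,0,0],"fingers": 0},{"dp": [0,0,0],"twist": [0,0,0],"fingers": -1},{"dp": [0,0,0],"twist": [0,0,0],"fingers": -1},{"dp": [0,0,0],"twist": [0,0,0],"fingers": -1},{"dp": [0,0,0],"twist": [0,0,0],"fingers": -1},{"dp": [0,0,0],"twist": [0,0,0],"fingers": -1},{"dp": [0,0,-2],"twist": [0,0,0],"fingers": -1},{"dp": [0,0,-3],"twist": [0,0,0],"fingers": -1},{"dp": [0,0,-3.5],"twist": [0,0,0],"fingers": -1},{"dp": [0,3,0],"twist": [0,0,0],"fingers": -1},{"dp": [0,4,0],"twist": [0,0,0],"fingers": -1},{"dp": [0,4,0],"twist": [0,0,0],"fingers": -1},{"dp": [0,4,0],"twist": [0,0,0],"fingers": -1},{"dp": [0,3,0],"twist": [0,0,0],"fingers": -1},{"dp": [-0.3,2.1,0],"twist": [0,0,0],"fingers": -1},{"dp": [0,0,3],"twist": [0,0,0],"fingers": -1},{"dp": [0,0,0],"twist": [0,0,0],"fingers": -1},{"dp": [0,0,0],"twist": [0,0,0],"fingers": -1}]}}

```text
clock: 10.65
position: [0.6387, -0.2042, 0.0868]
eef_rot: [1.0, 0.0, -0.002, -0.001]
force: [1.1, 1.2, 0.9]
opening: 0.0854
grasp_force: 0.0
```

```bash
cat > chk.py <<'E'
import sys
from h import *
f=sys.argv[1];o=[]
for c in('top','side'):
    g=(proj(c,[.6425,-.004,.06])-[25,25]).astype(int);im=capture(c)[g[1]:g[1]+50,g[0]:g[0]+50]
    im=cv2.resize(np.clip(im*1.5,0,255).astype(np.uint8),(400,400),interpolation=2)
    for i in range(int(sys.argv[2])):
        for h in(.037,.069) if i==0 else(.069+.032*i,):
            q=np.array([(proj(c,[.6425+.029*np.cos(k),-.004+.029*np.sin(k),h])-g+.5)*8-.5 for k in np.linspace(0,6.283,60)])
            cv2.polylines(im,[q.astype(np.int32)],True,(255,0,255),1)
    o.append(im)
cv2.imwrite(f'pics/{f}.png',np.hstack(o)[:,:,::-1].copy())
print(observe()['position'].round(4),observe()['clock'])
E
python3 chk.py c1 1
```

```text
[ 0.6404 -0.2045  0.0889] 10.75
```

View pics/c1.png

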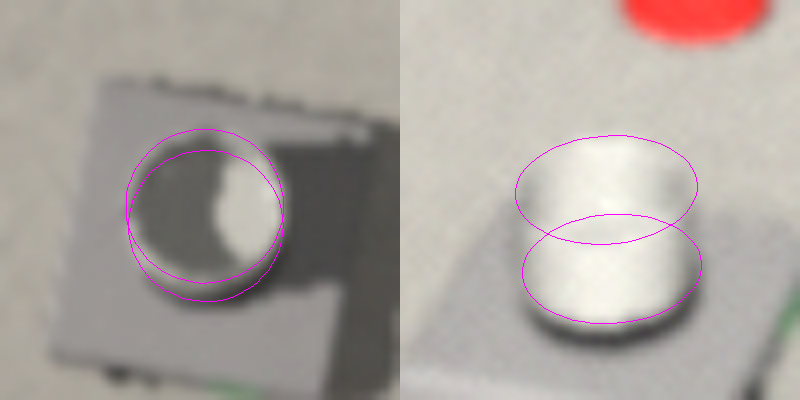

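The pan is seated and level, and the model circles match it at about (205,205) in the top crop and (607,190) in the side crop. Next is the red sieve.

{"op": "drive_tool", "data": {"moves": [{"dp": [0,0.1,3],"twist": [0,0,0],"fingers": -1},{"dp": [0,0,2.5],"twist": [0,0,0],"fingers": -1},{"dp": [0,0,1.7],"twist": [0,0,0],"fingers": -1},{"dp": [0,0,1],"twist": [0,0,0],"fingers": -1},{"dp": [0,0,0],"twist": [0,0,0],"fingers": -1},{"dp": [0,0,0],"twist": [0,0,0],"fingers": -1},{"dp": [0,0,0],"twist": [0,0,0],"fingers": -1},{"dp": [0,0,0],"twist": [0,0,0],"fingers": -1}]}}

```text
clock: 11.55
position: [0.641, -0.2065, 0.0076]
eef_rot: [1.0, 0.0, 0.001, 0.001]
force: [-0.5, 0.2, -0.5]
opening: 0.0853
grasp_force: 0.0
```

{"op": "drive_tool", "data": {"moves": [{"dp": [0,0,0.2],"twist": [0,0,0],"fingers": -1},{"dp": [0,0,0],"twist": [0,0,0],"fingers": 1},{"dp": [0,0,0],"twist": [0,0,0],"fingers": 1},{"dp": [0,0,0],"twist": [0,0,0],"fingers": 1},{"dp": [0,0,0],"twist": [0,0,0],"fingers": 1},{"dp": [0,0,0],"twist": [0,0,0],"fingers": 1},{"dp": [0,0,0],"twist": [0,0,0],"fingers": 1},{"dp": [0,0,0],"twist": [0,0,0],"fingers": 1},{"dp": [0,0,0],"twist": [0,0,0],"fingers": 1}]}}

```text
clock: 12.45
position: [0.6401, -0.2061, 0.0044]
eef_rot: [1.0, 0.0, 0.0, 0.0]
force: [0.2, -0.5, 2.9]
opening: 0.0573
grasp_force: 32.4
```

{"op": "drive_tool", "data": {"moves": [{"dp": [0,0,-1],"twist": [0,0,0],"fingers": 1},{"dp": [0,0,-3],"twist": [0,0,0],"fingers": 1},{"dp": [0,0,-4],"twist": [0,0,0],"fingers": 1},{"dp": [0,0,-3.6],"twist": [0,0,0],"fingers": 1},{"dp": [0.2,-2,0],"twist": [0,0,0],"fingers": 1},{"dp": [0,-4,0],"twist": [0,0,0],"fingers": 1},{"dp": [0,-4,0],"twist": [0,0,0],"fingers": 1},{"dp": [0,-4,0],"twist": [0,0,0],"fingers": 1},{"dp": [0,-4,0],"twist": [0,0,0],"fingers": 1},{"dp": [0,-2.2,0],"twist": [0,0,0],"fingers": 1},{"dp": [0,0,1],"twist": [0,0,0],"fingers": 1},{"dp": [0,0,1],"twist": [0,0,0],"fingers": 1},{"dp": [0,0,0],"twist": [0,0,0],"fingers": 1},{"dp": [0,0,0],"twist": [0,0,0],"fingers": 1},{"dp": [0,0,0],"twist": [0,0,0],"fingers": 1}]}}

```text
clock: 13.95
position: [0.6419, -0.0051, 0.1]
eef_rot: [1.0, -0.001, -0.0, 0.0]
force: [-0.3, 0.7, -1.7]
opening: 0.0576
grasp_force: 32.6
```

{"op": "drive_tool", "data": {"moves": [{"dp": [0.05,-0.1,1],"twist": [0,0,0],"fingers": 1},{"dp": [0,0,0.8],"twist": [0,0,0],"fingers": 1},{"dp": [0,0,0.6],"twist": [0,0,0],"fingers": 1},{"dp": [0,0,0.4],"twist": [0,0,0],"fingers": 1},{"dp": [0,0,0.3],"twist": [0,0,0],"fingers": 1},{"dp": [0,0,0.2],"twist": [0,0,0],"fingers": 1},{"dp": [0,0,0.1],"twist": [0,0,0],"fingers": 1},{"dp": [0,0,0],"twist": [0,0,0],"fingers": 1},{"dp": [0,0,0],"twist": [0,0,0],"fingers": 1}]}}

```text
clock: 14.85
position: [0.6426, -0.003, 0.0664]
eef_rot: [1.0, 0.0, 0.0, 0.0]
force: [0.9, 0.4, -1.3]
opening: 0.0574
grasp_force: 32.6
```

{"op": "drive_tool", "data": {"moves": [{"dp": [0,0,0.1],"twist": [0,0,0],"fingers": 1},{"dp": [0,0,0.05],"twist": [0,0,0],"fingers": 1},{"dp": [0,0,0],"twist": [0,0,0],"fingers": 1},{"dp": [0,0,0],"twist": [0,0,0],"fingers": 1}]}}

```text
clock: 15.25
position: [0.6428, -0.003, 0.0654]
eef_rot: [1.0, 0.0, 0.0, 0.0]
force: [-0.8, 0.3, 4.3]
opening: 0.0572
grasp_force: 32.9
```

{"op": "drive_tool", "data": {"moves": [{"dp": [0,0,0],"twist": [0,0,0],"fingers": 0},{"dp": [0,0,0],"twist": [0,0,0],"fingers": -1},{"dp": [0,0,0],"twist": [0,0,0],"fingers": -1},{"dp": [0,0,0],"twist": [0,0,0],"fingers": -1},{"dp": [0,0,0],"twist": [0,0,0],"fingers": -1},{"dp": [0,0,0],"twist": [0,0,0],"fingers": -1},{"dp": [0,0,-2],"twist": [0,0,0],"fingers": -1},{"dp": [0,0,-3],"twist": [0,0,0],"fingers": -1},{"dp": [0,0,-3],"twist": [0,0,0],"fingers": -1},{"dp": [-1,4,0],"twist": [0,0,0],"fingers": -1},{"dp": [-1,4,0],"twist": [0,0,0],"fingers": -1},{"dp": [-1,4,0],"twist": [0,0,0],"fingers": -1},{"dp": [-1,4,0],"twist": [0,0,0],"fingers": -1},{"dp": [-1,4,0],"twist": [0,0,0],"fingers": -1},{"dp": [-1,4,0],"twist": [0,0,0],"fingers": -1},{"dp": [-1,4,0],"twist": [0,0,0],"fingers": -1},{"dp": [-1,4,0],"twist": [0,0,0],"fingers": -1},{"dp": [-1,4,0],"twist": [0,0,0],"fingers": -1},{"dp": [-1.2,4,0],"twist": [0,0,0],"fingers": -1},{"dp": [-1,2.8,2],"twist": [0,0,0],"fingers": -1}]}}

```text
clock: 17.25
position: [0.5316, -0.4359, 0.1283]
eef_rot: [1.0, -0.001, 0.003, 0.003]
force: [-0.0, -0.9, 0.5]
opening: 0.0853
grasp_force: 0.0
```

```bash
python3 chk.py c2 2
```

```text
[ 0.5272 -0.4339  0.1218] 17.35
```

View pics/c2.png

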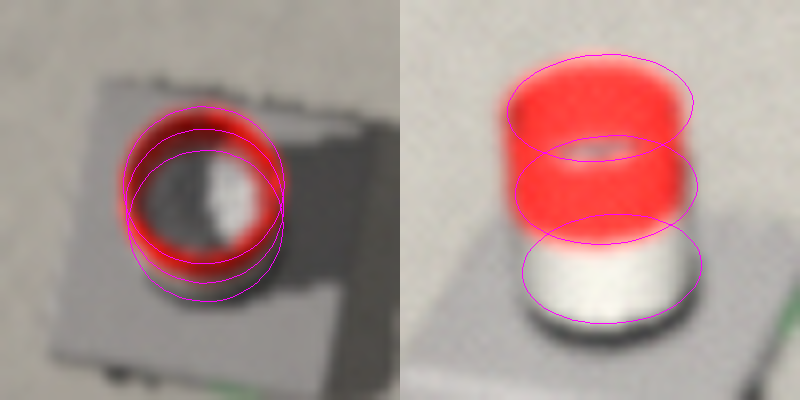

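Red is seated and level on the pan, with its rim at about (596,113) in the side crop. Blue is next.

{"op": "drive_tool", "data": {"moves": [{"dp": [0,0,0],"twist": [0,0,0],"fingers": -1},{"dp": [0,0,0],"twist": [0,0,0],"fingers": -1},{"dp": [0,0,2],"twist": [0,0,0],"fingers": -1},{"dp": [0,0,2],"twist": [0,0,0],"fingers": -1},{"dp": [0,0,2],"twist": [0,0,0],"fingers": -1},{"dp": [0,0,0],"twist": [0,0,0],"fingers": -1},{"dp": [0,0,0],"twist": [0,0,0],"fingers": -1},{"dp": [0,0,0],"twist": [0,0,0],"fingers": -1}]}}

```text
clock: 18.15
position: [0.5318, -0.4313, 0.0666]
eef_rot: [1.0, 0.001, 0.001, 0.001]
force: [-0.7, -0.2, 0.5]
opening: 0.0856
grasp_force: 0.0
```

{"op": "drive_tool", "data": {"moves": [{"dp": [-0.1,0,2],"twist": [0,0,0],"fingers": -1},{"dp": [0,0,2],"twist": [0,0,0],"fingers": -1},{"dp": [0,0,1.2],"twist": [0,0,0],"fingers": -1},{"dp": [0,0,0.7],"twist": [0,0,0],"fingers": -1},{"dp": [0,0,0],"twist": [0,0,0],"fingers": -1},{"dp": [0,0,0],"twist": [0,0,0],"fingers": -1},{"dp": [0,0,0],"twist": [0,0,0],"fingers": -1}]}}

```text
clock: 18.85
position: [0.5302, -0.4318, 0.0069]
eef_rot: [1.0, 0.0, 0.001, 0.001]
force: [0.3, 1.3, -0.1]
opening: 0.0857
grasp_force: 0.0
```

{"op": "drive_tool", "data": {"moves": [{"dp": [0,0,0.15],"twist": [0,0,0],"fingers": -1},{"dp": [0,0,0],"twist": [0,0,0],"fingers": 1},{"dp": [0,0,0],"twist": [0,0,0],"fingers": 1},{"dp": [0,0,0],"twist": [0,0,0],"fingers": 1},{"dp": [0,0,0],"twist": [0,0,0],"fingers": 1},{"dp": [0,0,0],"twist": [0,0,0],"fingers": 1},{"dp": [0,0,0],"twist": [0,0,0],"fingers": 1},{"dp": [0,0,0],"twist": [0,0,0],"fingers": 1},{"dp": [0,0,0],"twist": [0,0,0],"fingers": 1}]}}

```text
clock: 19.75
position: [0.5297, -0.4313, 0.0046]
eef_rot: [1.0, 0.0, 0.0, 0.0]
force: [0.0, -0.2, 3.8]
opening: 0.0584
grasp_force: 32.5
```

{"op": "drive_tool", "data": {"moves": [{"dp": [0,0,-1],"twist": [0,0,0],"fingers": 1},{"dp": [0,0,-3],"twist": [0,0,0],"fingers": 1},{"dp": [0,0,-4],"twist": [0,0,0],"fingers": 1},{"dp": [0,0,-4],"twist": [0,0,0],"fingers": 1},{"dp": [1,-3,-3],"twist": [0,0,0],"fingers": 1},{"dp": [1,-4,0],"twist": [0,0,0],"fingers": 1},{"dp": [1,-4,0],"twist": [0,0,0],"fingers": 1},{"dp": [1,-4,0],"twist": [0,0,0],"fingers": 1},{"dp": [1,-4,0],"twist": [0,0,0],"fingers": 1},{"dp": [1,-4,0],"twist": [0,0,0],"fingers": 1},{"dp": [1,-4,0],"twist": [0,0,0],"fingers": 1},{"dp": [1,-4,0],"twist": [0,0,0],"fingers": 1},{"dp": [1,-4,0],"twist": [0,0,0],"fingers": 1},{"dp": [1,-4,0],"twist": [0,0,0],"fingers": 1},{"dp": [1.3,-3.8,0],"twist": [0,0,0],"fingers": 1},{"dp": [0,0,0],"twist": [0,0,0],"fingers": 1},{"dp": [0,0,0],"twist": [0,0,0],"fingers": 1},{"dp": [0,0,1],"twist": [0,0,0],"fingers": 1},{"dp": [0,0,1],"twist": [0,0,0],"fingers": 1},{"dp": [0,0,0],"twist": [0,0,0],"fingers": 1}]}}

```text
clock: 21.75
position: [0.6399, -0.0041, 0.1309]
eef_rot: [1.0, -0.001, -0.003, -0.0]
force: [0.8, 0.2, -1.6]
opening: 0.0579
grasp_force: 32.6
```

{"op": "drive_tool", "data": {"moves": [{"dp": [0,0,0],"twist": [0,0,0],"fingers": 1},{"dp": [0,0,0],"twist": [0,0,0],"fingers": 1},{"dp": [0,0,0],"twist": [0,0,0],"fingers": 1}]}}

```text
clock: 22.05
position: [0.6427, -0.0033, 0.1346]
eef_rot: [1.0, -0.0, 0.0, 0.0]
force: [-0.1, -0.1, -0.4]
opening: 0.0581
grasp_force: 32.6
```

To seat: 0.1346 → 0.0976, so 37 mm.

{"op": "drive_tool", "data": {"moves": [{"dp": [0,0,1],"twist": [0,0,0],"fingers": 1},{"dp": [0,0,1],"twist": [0,0,0],"fingers": 1},{"dp": [0,0,0.6],"twist": [0,0,0],"fingers": 1},{"dp": [0,0,0.4],"twist": [0,0,0],"fingers": 1},{"dp": [0,0,0.3],"twist": [0,0,0],"fingers": 1},{"dp": [0,0,0.2],"twist": [0,0,0],"fingers": 1},{"dp": [0,0,0.1],"twist": [0,0,0],"fingers": 1},{"dp": [0,0,0],"twist": [0,0,0],"fingers": 1},{"dp": [0,0,0],"twist": [0,0,0],"fingers": 1}]}}

```text
clock: 22.95
position: [0.6426, -0.003, 0.0984]
eef_rot: [1.0, 0.0, 0.0, 0.0]
force: [0.6, 0.0, -0.4]
opening: 0.058
grasp_force: 32.6
```

{"op": "drive_tool", "data": {"moves": [{"dp": [0,0,0.1],"twist": [0,0,0],"fingers": 1},{"dp": [0,0,0],"twist": [0,0,0],"fingers": 1},{"dp": [0,0,0],"twist": [0,0,0],"fingers": 1}]}}

```text
clock: 23.25
position: [0.6428, -0.003, 0.0976]
eef_rot: [1.0, 0.0, 0.001, 0.0]
force: [-0.8, 0.6, 1.7]
opening: 0.0581
grasp_force: 32.7
```

{"op": "drive_tool", "data": {"moves": [{"dp": [0,0,0.05],"twist": [0,0,0],"fingers": 1},{"dp": [0,0,0],"twist": [0,0,0],"fingers": 1},{"dp": [0,0,0],"twist": [0,0,0],"fingers": 1}]}}

```text
clock: 23.55
position: [0.6429, -0.003, 0.0976]
eef_rot: [1.0, 0.0, 0.001, 0.0]
force: [-2.1, 0.2, 5.1]
opening: 0.0579
grasp_force: 33.0
```

{"op": "drive_tool", "data": {"moves": [{"dp": [0,0,0],"twist": [0,0,0],"fingers": 0},{"dp": [0,0,0],"twist": [0,0,0],"fingers": -1},{"dp": [0,0,0],"twist": [0,0,0],"fingers": -1},{"dp": [0,0,0],"twist": [0,0,0],"fingers": -1},{"dp": [0,0,0],"twist": [0,0,0],"fingers": -1},{"dp": [0,0,0],"twist": [0,0,0],"fingers": -1},{"dp": [0,0,-2],"twist": [0,0,0],"fingers": -1},{"dp": [0,0,-3],"twist": [0,0,0],"fingers": -1},{"dp": [0,0,-4],"twist": [0,0,0],"fingers": -1},{"dp": [-3,-3.5,0],"twist": [0,0,0],"fingers": -1},{"dp": [-3,-3.5,0],"twist": [0,0,0],"fingers": -1},{"dp": [-3,-3.5,0],"twist": [0,0,0],"fingers": -1},{"dp": [-3,-3.5,0],"twist": [0,0,0],"fingers": -1},{"dp": [-3,-3.5,0],"twist": [0,0,0],"fingers": -1},{"dp": [-3,-3.5,0],"twist": [0,0,0],"fingers": -1},{"dp": [-3,-3.5,0],"twist": [0,0,0],"fingers": -1},{"dp": [-3,-3.5,0],"twist": [0,0,0],"fingers": -1},{"dp": [-2.2,-2.2,0],"twist": [0,0,0],"fingers": -1},{"dp": [0,0,0],"twist": [0,0,0],"fingers": -1},{"dp": [0,0,0],"twist": [0,0,0],"fingers": -1}]}}

```text
clock: 25.55
position: [0.3801, 0.2993, 0.1867]
eef_rot: [1.0, 0.001, 0.0, 0.0]
force: [-0.2, -0.7, -0.1]
opening: 0.0853
grasp_force: 0.0
```

```bash
python3 chk.py c3 3
```

```text
[0.381  0.2985 0.1867] 25.65
```

View pics/c3.png

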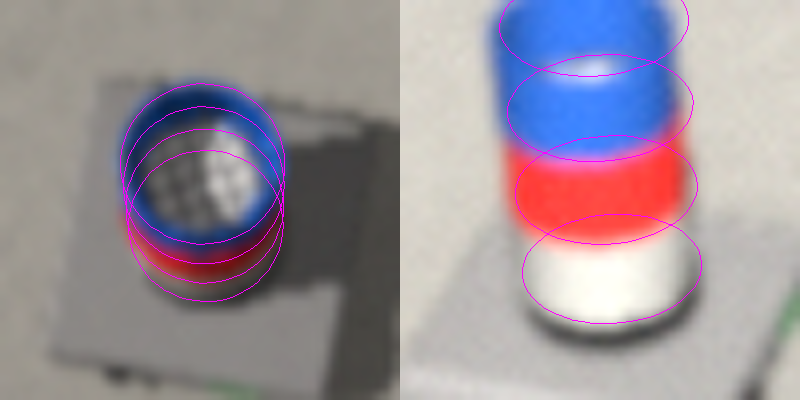

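Blue is seated squarely on red, with its rim at about (200,163) in the top crop. The lid is next.

{"op": "drive_tool", "data": {"moves": [{"dp": [0,0,4],"twist": [0,0,0],"fingers": -1},{"dp": [0,0,4],"twist": [0,0,0],"fingers": -1},{"dp": [0,0,4],"twist": [0,0,0],"fingers": -1},{"dp": [0,0,3],"twist": [0,0,0],"fingers": -1},{"dp": [0,0,1.5],"twist": [0,0,0],"fingers": -1},{"dp": [0,0,0],"twist": [0,0,0],"fingers": -1},{"dp": [0,0,0],"twist": [0,0,0],"fingers": -1},{"dp": [0,0,0],"twist": [0,0,0],"fingers": -1},{"dp": [0,0,0],"twist": [0,0,0],"fingers": -1}]}}

```text
clock: 26.55
position: [0.3819, 0.2996, 0.0231]
eef_rot: [1.0, -0.0, 0.001, -0.001]
force: [0.6, -0.1, 0.4]
opening: 0.0856
grasp_force: 0.0
```

{"op": "drive_tool", "data": {"moves": [{"dp": [-0.1,0,0.3],"twist": [0,0,0],"fingers": -1},{"dp": [0,0,0],"twist": [0,0,0],"fingers": 1},{"dp": [0,0,0],"twist": [0,0,0],"fingers": 1},{"dp": [0,0,0],"twist": [0,0,0],"fingers": 1},{"dp": [0,0,0],"twist": [0,0,0],"fingers": 1},{"dp": [0,0,0],"twist": [0,0,0],"fingers": 1},{"dp": [0,0,0],"twist": [0,0,0],"fingers": 1},{"dp": [0,0,0],"twist": [0,0,0],"fingers": 1},{"dp": [0,0,0],"twist": [0,0,0],"fingers": 1},{"dp": [0,0,0],"twist": [0,0,0],"fingers": 1},{"dp": [0,0,0],"twist": [0,0,0],"fingers": 1},{"dp": [0,0,0],"twist": [0,0,0],"fingers": 1},{"dp": [0,0,0],"twist": [0,0,0],"fingers": 1}]}}

```text
clock: 27.85
position: [0.3795, 0.2991, 0.0187]
eef_rot: [1.0, 0.0, 0.0, -0.0]
force: [-1.1, -0.2, 3.6]
opening: 0.019
grasp_force: 29.5
```

{"op": "drive_tool", "data": {"moves": [{"dp": [0,0,-1],"twist": [0,0,0],"fingers": 1},{"dp": [0,0,-3],"twist": [0,0,0],"fingers": 1},{"dp": [0,0,-4],"twist": [0,0,0],"fingers": 1},{"dp": [0,0,-4],"twist": [0,0,0],"fingers": 1},{"dp": [0,0,-4],"twist": [0,0,0],"fingers": 1},{"dp": [0,0,-4],"twist": [0,0,0],"fingers": 1},{"dp": [2,2.3,0],"twist": [0,0,0],"fingers": 1},{"dp": [3,3.5,0],"twist": [0,0,0],"fingers": 1},{"dp": [3,3.5,0],"twist": [0,0,0],"fingers": 1},{"dp": [3,3.5,0],"twist": [0,0,0],"fingers": 1},{"dp": [3,3.5,0],"twist": [0,0,0],"fingers": 1},{"dp": [3,3.5,0],"twist": [0,0,0],"fingers": 1},{"dp": [3,3.5,0],"twist": [0,0,0],"fingers": 1},{"dp": [3,3.5,0],"twist": [0,0,0],"fingers": 1},{"dp": [2.2,2.3,0],"twist": [0,0,0],"fingers": 1},{"dp": [1,1.1,0],"twist": [0,0,0],"fingers": 1},{"dp": [0,0,0],"twist": [0,0,0],"fingers": 1},{"dp": [0,0,0],"twist": [0,0,0],"fingers": 1},{"dp": [0,0,0],"twist": [0,0,0],"fingers": 1}]}}

```text
clock: 29.75
position: [0.6401, -0.0014, 0.2183]
eef_rot: [1.0, 0.001, -0.001, -0.0]
force: [-0.2, -0.2, -0.6]
opening: 0.0189
grasp_force: 29.6
```

{"op": "drive_tool", "data": {"moves": [{"dp": [0,0,1.5],"twist": [0,0,0],"fingers": 1},{"dp": [0,0,1.5],"twist": [0,0,0],"fingers": 1},{"dp": [0,0,1],"twist": [0,0,0],"fingers": 1},{"dp": [0,0,0],"twist": [0,0,0],"fingers": 1},{"dp": [0,0,0],"twist": [0,0,0],"fingers": 1},{"dp": [0,0,0],"twist": [0,0,0],"fingers": 1}]}}

```text
clock: 30.35
position: [0.6418, -0.003, 0.1791]
eef_rot: [1.0, 0.0, 0.0, 0.0]
force: [0.1, -0.7, -1.2]
opening: 0.0188
grasp_force: 29.5
```

```bash
python3 look.py lid .0187 g4
```

```text
[ 0.6418 -0.003   0.1791] [ 0.1 -0.7 -1.2] 0.018819461381775465 30.35
```

View pics/g4.png

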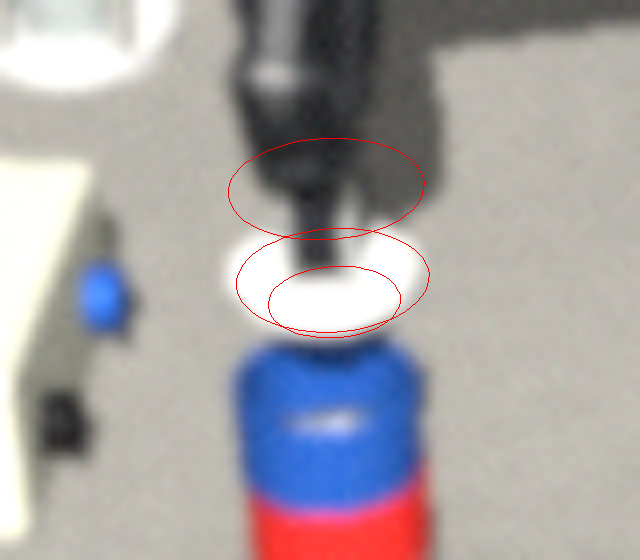

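The lid hangs level, centred at about (325,285) above the blue rim at (331,385). The offset is within 2 mm.

{"op": "drive_tool", "data": {"moves": [{"dp": [0,0,1],"twist": [0,0,0],"fingers": 1},{"dp": [0,0,0.9],"twist": [0,0,0],"fingers": 1},{"dp": [0,0,0.6],"twist": [0,0,0],"fingers": 1},{"dp": [0,0,0.4],"twist": [0,0,0],"fingers": 1},{"dp": [0,0,0.3],"twist": [0,0,0],"fingers": 1},{"dp": [0,0,0.1],"twist": [0,0,0],"fingers": 1},{"dp": [0,0,0.1],"twist": [0,0,0],"fingers": 1},{"dp": [0,0,0],"twist": [0,0,0],"fingers": 1},{"dp": [0,0,0],"twist": [0,0,0],"fingers": 1}]}}

```text
clock: 31.3
position: [0.6417, -0.003, 0.1451]
eef_rot: [1.0, 0.0, 0.001, 0.0]
force: [0.8, -0.4, 0.1]
opening: 0.0187
grasp_force: 29.5
```

{"op": "drive_tool", "data": {"moves": [{"dp": [0,0,0.1],"twist": [0,0,0],"fingers": 1},{"dp": [0,0,0],"twist": [0,0,0],"fingers": 1},{"dp": [0,0,0],"twist": [0,0,0],"fingers": 1}]}}

```text
clock: 31.6
position: [0.6418, -0.003, 0.1439]
eef_rot: [1.0, 0.0, 0.001, 0.0]
force: [1.1, 0.3, 0.7]
opening: 0.0188
grasp_force: 29.6
```

{"op": "drive_tool", "data": {"moves": [{"dp": [0,0,0.05],"twist": [0,0,0],"fingers": 1},{"dp": [0,0,0],"twist": [0,0,0],"fingers": 1},{"dp": [0,0,0],"twist": [0,0,0],"fingers": 1}]}}

```text
clock: 31.9
position: [0.642, -0.003, 0.1438]
eef_rot: [1.0, 0.0, 0.001, 0.0]
force: [1.0, -0.3, 3.1]
opening: 0.0187
grasp_force: 29.7
```

{"op": "drive_tool", "data": {"moves": [{"dp": [0,0,0.05],"twist": [0,0,0],"fingers": 1},{"dp": [0,0,0],"twist": [0,0,0],"fingers": 1},{"dp": [0,0,0],"twist": [0,0,0],"fingers": 0.3},{"dp": [0,0,0],"twist": [0,0,0],"fingers": -1},{"dp": [0,0,0],"twist": [0,0,0],"fingers": -1},{"dp": [0,0,0],"twist": [0,0,0],"fingers": -1},{"dp": [0,0,0],"twist": [0,0,0],"fingers": -1},{"dp": [0,0,0],"twist": [0,0,0],"fingers": -1},{"dp": [0,0,0],"twist": [0,0,0],"fingers": -1},{"dp": [0,0,-2],"twist": [0,0,0],"fingers": -1},{"dp": [0,0,-3],"twist": [0,0,0],"fingers": -1},{"dp": [0,0,-3],"twist": [0,0,0],"fingers": -1},{"dp": [-2,4,0],"twist": [0,0,0],"fingers": -1},{"dp": [-2,4,0],"twist": [0,0,0],"fingers": -1},{"dp": [-2,4,0],"twist": [0,0,0],"fingers": -1},{"dp": [-2,4,0],"twist": [0,0,0],"fingers": -1},{"dp": [-2,4,0],"twist": [0,0,0],"fingers": -1},{"dp": [-2,3,0],"twist": [0,0,0],"fingers": -1},{"dp": [0,0,0],"twist": [0,0,0],"fingers": -1},{"dp": [0,0,0],"twist": [0,0,0],"fingers": -1}]}}

```text
clock: 33.9
position: [0.5211, -0.2335, 0.2227]
eef_rot: [1.0, -0.001, 0.0, -0.0]
force: [0.6, -0.1, 0.5]
opening: 0.0855
grasp_force: 0.0
```

```bash
python3 - <<'E'
from h import *
a=capture('top')[130:250,120:440];b=capture('side')[100:400,160:400]
cv2.imwrite('pics/f.png',np.hstack([cv2.resize(a,(400,150)) if 0 else cv2.copyMakeBorder(cv2.resize(a,(400,150)),0,350,0,0,0),cv2.resize(b,(400,500))])[:,:,::-1].copy())
E
python3 chk.py c5 3
```

```text
[ 0.522  -0.2319  0.2226] 34.1
```

View pics/f.png

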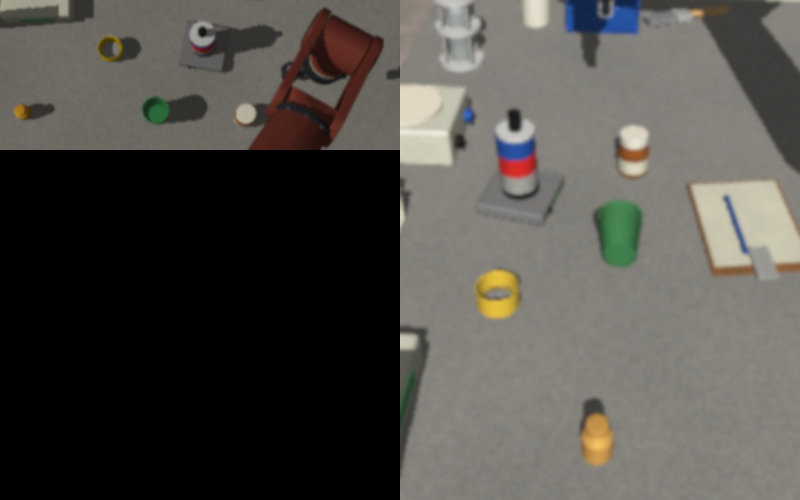

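The stack stands straight at about (517,155): pan, red, blue, lid. The yellow sieve, beaker, jar and weight are where they started, and the gripper is clear. Handing in.

```bash
python3 -c "from workcell import *; print(finish_job())"
```

```text
the job is handed in; nothing more can be done
None
```

The sieve stack is built on the shaker stand in the order asked (pan, red sieve, blue sieve, lid), each piece seated and released, the other four left untouched, and the job handed in at about 34 s of the 112 s allowed.

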